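# Release, set and lock the height of a pour-over coffee stand

### The arm

A 6-joint arm with a two-finger parallel gripper is mounted at the origin on a cart in front of the work surface, level with it; the furniture and walls round the work are solid. World frame = base frame: x ahead of the robot, y to its left, z up, the work surface at z = 0. Lengths are in m, angles in rad, forces in N, time in s.
With the tool pointing down it reaches from about 0.375 to 0.975 m from the base axis. Payload 3.8 kg.
Tool frame: the origin (TCP) lies between the finger pads; the fingertips stand 17 mm ahead of it and the grasp point (between the pads) lies 2 mm behind it; z points along the fingers, y is the line along which they close (so a half turn about z gives the same grasp; the last joint's range is limited). The gripper opens to 85 mm and grips with 20 to 120 N. Pads are 22 mm wide; open, the fingers measure 114 mm over their backs; the gripper's body (76 mm by 85 mm) begins 54 mm behind the grasp point. The pads swing forward as they close: fully open they stand 13 mm farther back than shut.
Start: joints at [1.227, 0.264, 1.604, -0, 1.274, -0.037], TCP at [0.204, 0.643, 0.248] pointing down, gripper open.
Joint ranges: [-2.63, 2.63], [-0.94, 2.18], [0.31, 2.57], [-1.31, 4.45], [0, 2.66], [-2.55, 2.55]. Speed limits (rad/s): [2.57, 2.57, 3.14, 3.14, 3.14, 3.14].

### API

Orientations are given as a rotation vector (axis times angle).
In Python, from workcell import bot gives the robot as it stands.
- The arm moves only by the tool play_rows, never from a script. Its argument "steps" is one flat list of numbers, 4 for each row, row after row: the shift along the tool's x, y, z in m, then the turn about the tool's z in rad. A call has 1 to 10 rows; each row is the pose to reach, as a shift and turn from the pose commanded when the call began, along the tool's axes at that moment; what a row does not reach only later rows make up. A row lasts 1/8 s, in which the tool goes at most 62.5 mm and 10.7 degrees, less where a joint would pass 70% of its speed; a pose out of reach is approached as far as the arm can. A call with a gripper value outside its range is refused whole. "jaw" is the closure in counts, from 0 (fully open) to 255 (shut), set as the call begins (left out, the last holds). The fingers move at their own pace and stop on an object; "grip_force" is the grip in N (left out, the last holds). Time passes only in rows, so rows that repeat a pose let the fingers close. It gives the time, the measured TCP pose, the force, the opening and the grip force at its end, in the units of the state.
- bot.read_state(): the state, without advancing time (a new reading comes with each control period).
- bot.read_camera(name): name is "scene" or "top"; returns a dict with "pixels" (384x512x3 uint8, blue, green, red), "mtx" (3x3 intrinsics, pixels), "R" (3x3) and "t" (3): a world point X has camera coordinates R X + t. Camera axes: x right, y down, z forward; pixel columns grow to the right and rows downward; lengths in m; the calibration is good to about 2 mm. A picture is of the moment at which its call begins. There is no depth.
- bot.finish_job(): hands the job in; it is judged then, once.
The state is a dict: "time": time; "q": joint angles; "joint_vel": joint speeds; "joint_torque": joint torques, N m; "tool_pos": TCP position; "tcp_rot": TCP orientation; "wrist_force": force on the tool from outside, world axes, zero at the start; "torque": the same for the moment, N m; "width": opening from 0.0 (shut) to 1.0 (fully open); "grip_force": force on a finger pad.
Only numpy, scipy, OpenCV 4.12 (cv2) and the standard library are available. Lean on these libraries where they do the work, as an engineer would, in place of code of your own. Each camera call takes 0.05 s, during which the arm holds its last target. There are 200 camera calls.

### The job

The pour-over coffee stand is parked low, its wooden plate hooked down by a sprung catch. Push the catch's pad all the way down so that the plate springs up, then press the plate's disc down with the fingertips until the top of the clamp head is just level with the black ring mark on the guide rod and, while holding it there, swing the cam lever fully closed against its stop. Finish holding: the program ends with the fingers still pressing the plate at the mark, off the catch, and the things standing round the stand left where they were.

Things in the scene. Friction and masses are not known exactly. Their poses are not given: they have to be found in the camera images.
- stand: The fixed stand: wooden base 124x236x15 mm with drip grid, steel guide rod 16 mm thick. Origin on the worktop under the rod's axis; x to its back, y to its left, z up. Rod top at z 204. Wooden plate on the leg: disc 112 mm wide, 10 thick, centred at x -24, y 0; its dripper ring lies to the right (y -110). Nothing stands on the disc but clamp head, lever and stop pin.
- leg (a joint): Height of the sliding leg with its plate (m): 0 parked, about 0.001 when hooked by the catch, 0.058 top stop, 0.038 at the mark. The plate's top is at z = 120 mm + leg in the stand's frame, so 158 at the mark. A spring lifts it: net 10 N up when parked, 5 to 7 N at the mark; slow damped rise, about 1 s.
- head_top (a point): Centre of the top of the clamp head (dark block round the rod, 20 mm above the plate's top, 31 wide, reaching 36 mm ahead of the rod's axis). It rides on the leg. At the mark it is level with point mark.
- mark (a point): Lower edge of the 3 mm black ring on the guide rod, on its axis, 178 mm above the worktop: the length mark.
- catch (a joint): Turn of the sprung catch (rad): 0 at rest with its hook over the plate's left edge, 0.22 pressed right down (pad 16 mm lower). The hook lets go at about 0.07. It takes 5 to 6 N on the pad and springs back when released.
- catch_pad (a point): Centre of the top of the catch's black thumb pad, 28x26 mm, to the left of the stand at x -24, y 122, z 47.5 mm in the stand's frame when at rest. It swings down about a crosswise axis 74 mm to its right, along the stand's x at z 40.
- cam_lever (a joint): Turn of the cam lever (rad) about its upright pin, 22 mm ahead of the rod's axis (x -22, y 0). 0 fully open: it points 60 degrees to the left of the stand's front (-x). 1.047 fully closed: straight to the front. From above it closes counter-clockwise. Up to 0.25 Nm closes it; from about 0.35 it begins to clamp; stays where left.
- lever_tip (a point): Top of the thumb stud (17 mm wide, upright) at the lever's end, 54 mm from the pin, 24.5 mm above the plate's top. The lever's bar is 10 mm wide and lies 6.5 to 13.5 mm above the plate, so fingertips that rest on the plate push it by its side. A stop pin, 6 mm wide and 12 high, stands right of the closed lever at x -68, y -9.
- mug: Tall floral mug standing upside down, 69 mm wide, 118 high, right of the stand; leave it. Origin under its centre.
- dripper: White ceramic cone dripper, 104 mm wide, 82 high, with a handle, behind the stand; leave it. Origin under its centre.
- tin: Round green tea tin, 68 mm wide, 88 high, behind the stand; leave it. Origin under its centre.
- creamer_1: Small milk portion pot, 39 mm wide, 21 high, behind the catch; leave it. Origin under its centre.
- creamer_2: Small milk portion pot, 39 mm wide, 21 high, behind the dripper ring; leave it. Origin under its centre.
- plate_top (a point): Centre of the top face of the plate's disc, which rides on the leg, 24 mm ahead of the rod's axis: press on this disc (112 mm across), beside the lever. In the rules this disc is called leg_c0. At the lever's sweep, 43 mm from the pin, it is clear of everything else.

How it is judged:
On the way, in this order (a step that is already met when the one before it is completed fails the run):
1. the catch is pushed all the way down, and the plate rises off it (value of joint catch above 0.19 rad and value of joint leg above 0.01 m), for 0.1 s.
2. the fingers hold the plate at the mark with the lever still open (value of joint leg between 0.034 and 0.042 m and contact force between leg_c0 and the fingers above 1.5 N and value of joint cam_lever below 0.35 rad), for 0.3 s.
3. the lever is fully closed while the fingers hold the plate at the mark (value of joint leg between 0.034 and 0.042 m and contact force between leg_c0 and the fingers above 1.5 N and value of joint cam_lever above 0.97 rad), for 0.2 s.
At the end, for the whole second after the job is handed in: The plate stands within 4 mm of the mark (leg 0.034 to 0.042 m) and at rest, the cam lever is fully closed (over 0.97 rad), the catch is let go (under 0.05 rad), and the gripper's fingers still press on the plate with more than 1.5 N (all of step 3 and velocity of joint leg between -0.01 and 0.01 m/s and value of joint catch below 0.05 rad); the arm keeps its last pose, push and grip.
It fails at once if the lever is swung past 0.5 rad while the plate is over 6 mm off the mark (value of joint cam_lever above 0.5 rad and (value of joint leg below 0.032 m or value of joint leg above 0.044 m)).
It fails at once if a thing standing round the stand is shoved over 30 mm or tipped (distance of any of mug, dripper, tin, creamer_1, creamer_2 from where it was at the start of the episode above 0.03 m or angle between any of mug, dripper, tin, creamer_1, creamer_2's own z axis and vertical above 0.4 rad).
It also fails if it takes over 45 s, if anything falls off the work surface, if the arm or the gripper's body presses on something with over 40 N, if the wrist force passes 120 N, or if a joint passes its speed limit or range.

## Working session

There is one attempt and no reset: what is moved stays moved. The work goes in short steps, Python scripts to look and compute and a tool call to move; the robot and the scene stay as the last step left them, time stands still between calls to the robot, and variables do not carry over. Pictures are saved under pics/ and viewed, at most 10 in all, crops included, and the job is handed in when it is done.

Besides the shell and the picture viewer there is one more tool, called after ">>>" as name(argument=value, ...), one argument or row to a line, values as JSON. play_rows: Moves the arm, as the interface text tells. Its arguments: {"type":"object","properties":{"steps":{"type":"array"},"jaw":{"type":"number"},"grip_force":{"type":"number"}},"required":["steps"]}

```bash
mkdir -p pics; python3 - <<'E'
from workcell import bot
import cv2,numpy as np,pickle
d={}
for n in("scene","top"):
    c=bot.read_camera(n);d[n]=c;cv2.imwrite(f"pics/{n}0.png",c["pixels"]);print(n,c["mtx"].round(1).tolist(),c["R"].round(3).tolist(),c["t"].round(3).tolist())
pickle.dump(d,open("c0.pkl","wb"))
s=bot.read_state();print({k:np.round(v,3).tolist() for k,v in s.items()})
E
```

```text
scene [[350.7, 0.0, 254.5], [0.0, 350.7, 191.0], [0.0, 0.0, 1.0]] [[0.661, -0.75, -0.013], [-0.564, -0.486, -0.667], [0.494, 0.449, -0.745]] [-0.325, 0.391, 0.708]
top [[489.5, 0.0, 253.1], [0.0, 489.5, 191.5], [0.0, 0.0, 1.0]] [[0.012, -1.0, 0.003], [-0.989, -0.012, -0.15], [0.15, -0.001, -0.989]] [0.016, 0.565, 1.019]
{'time': 0.1, 'q': [1.227, 0.265, 1.605, 0.0, 1.274, -0.037], 'joint_vel': [-0.001, -0.003, -0.003, 0.001, -0.002, 0.0], 'joint_torque': [0.0, -51.67, -36.859, -0.0, 0.006, 0.0], 'tool_pos': [0.204, 0.643, 0.247], 'tcp_rot': [-0.48, -3.104, 0.003], 'wrist_force': [0.438, -0.27, 0.238], 'torque': [-0.032, 0.029, 0.018], 'grip_force': 0.0, 'width': 1.002}
```

View pics/scene0.png

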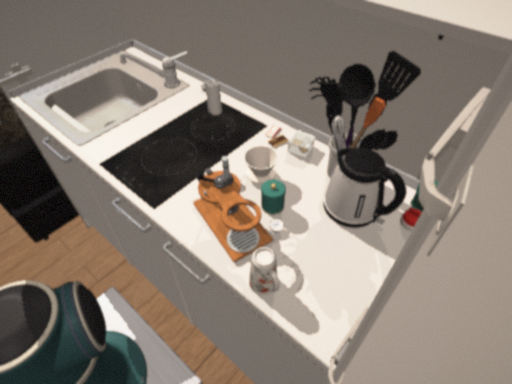

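View pics/top0.png

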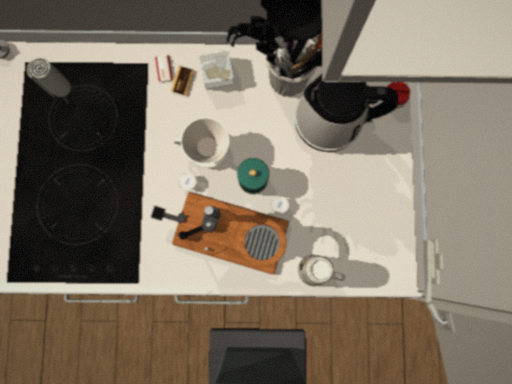

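The top view shows the stand at about px (235,235), the catch pad at (158,213), the rod at about (210,215), the mug at (318,270), the tin at (253,175), the dripper at (205,143) and the creamers at (189,182) and (281,204). I'll zoom in next.

```bash
python3 - <<'E'
import cv2,pickle,numpy as np
d=pickle.load(open("c0.pkl","rb"))
a=cv2.resize(d["top"]["pixels"][175:290,140:300],(800,575),interpolation=cv2.INTER_CUBIC)
cv2.imwrite("pics/topz.png",a)
E
```

```text
(no output)
```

View pics/topz.png

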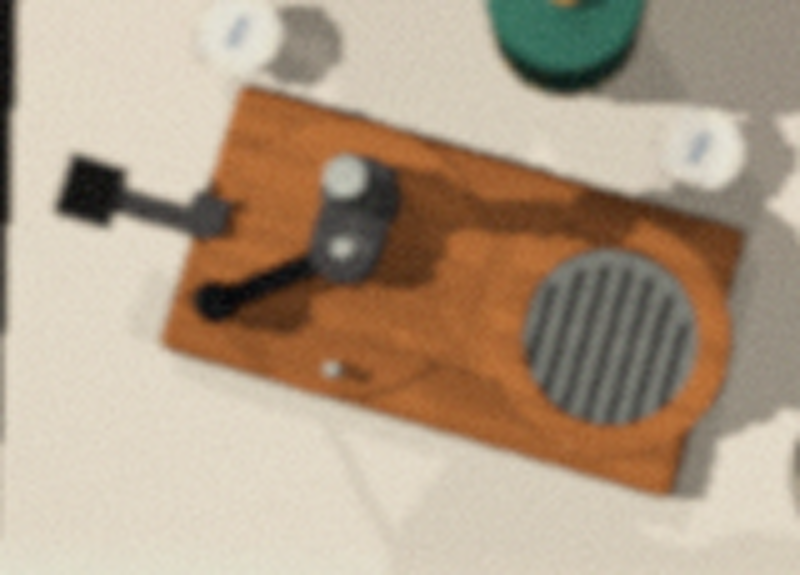

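The crop, in zoomed pixels, shows the pad at (92,190), rod top at (347,176), lever stud at (215,301), stop pin top at (333,370) and base corners at (243,87) and (745,232). I'll fit the stand's pose to these.

```bash
cat > h.py <<'E'
import numpy as np,pickle
from scipy.optimize import least_squares
def proj(c,X):
    p=(np.atleast_2d(X)@c["R"].T+c["t"])@c["mtx"].T; return p[:,:2]/p[:,2:]
def back(c,uv,z):
    r=c["R"].T@np.linalg.solve(c["mtx"],[*uv,1]); o=-c["R"].T@c["t"]; return o+r*(z-o[2])/r[2]
def S(p,M):
    M=np.atleast_2d(M)/1e3;c,s=np.cos(p[2]),np.sin(p[2])
    return np.c_[M[:,0]*c-M[:,1]*s+p[0],M[:,0]*s+M[:,1]*c+p[1],M[:,2]]
E
python3 - <<'E'
from h import *
d=pickle.load(open("c0.pkl","rb"));c=d["top"]
z=np.array([[92,190],[347,176],[215,301],[333,370]]);uv=(z+.5)/5-.5+[140,175]
M=[[-24,122,47.5],[0,0,204],[-49,46.8,145.5],[-68,-9,133]]
for u,m in zip(uv,M): print(back(c,u,m[2]/1e3).round(4))
f=least_squares(lambda p:(proj(c,S(p,M))-uv).ravel(),[.5,.05,0]);print(f.x.round(4),f.fun.round(2))
np.save("pose.npy",f.x)
print("scene",proj(d["scene"],S(f.x,M)).round(1).tolist())
zz=(np.array([[243,87],[745,232],[165,346],[668,494]])+.5)/5-.5+[140,175]
for u in zz:
    b=back(c,u,.015)[:2]-f.x[:2];a=f.x[2];print("corner in stand",(np.array([[np.cos(a),np.sin(a)],[-np.sin(a),np.cos(a)]])@b).round(4))
for n,u,h in(("cr1",(188,182.3),.021),("cr2",(280.3,204.5),.021),("tin",(253,173),.088),("mug",(320,269),.118),("drip",(205,143),.082)):
    b=back(c,u,h)[:2]-f.x[:2];a=f.x[2];print(n,(np.array([[np.cos(a),np.sin(a)],[-np.sin(a),np.cos(a)]])@b).round(3))
E
```

```text
[0.5155 0.2263 0.0475]
[0.5053 0.1033 0.204 ]
[0.4627 0.1582 0.1455]
[0.4372 0.1131 0.133 ]
[ 0.5036  0.1025 -0.2658] [-0.12  1.39  0.43  0.92 -1.09 -3.07  0.75  0.84]
scene [[200.9, 177.5], [224.8, 158.6], [201.0, 172.4], [205.2, 192.1]]
corner in stand [0.0429 0.079 ]
corner in stand [ 0.0418 -0.1529]
corner in stand [-0.0761  0.0782]
corner in stand [-0.0774 -0.1508]
cr1 [0.063 0.085]
cr2 [ 0.071 -0.125]
tin [ 0.11  -0.051]
mug [-0.044 -0.232]
drip [0.146 0.064]
```

```bash
cat >> h.py <<'E'
from scipy.spatial.transform import Rotation as Ro
def to(bot,m,yaw=None):  # stand point mm for the fingertips; yaw of tool y in stand, deg
    s=bot.read_state();p=np.load("pose.npy");R=Ro.from_rotvec(s["tcp_rot"]).as_matrix()
    tgt=S(p,m)[0]+[0,0,.017]; y=np.degrees(np.arctan2(R[1,1],R[0,1])-p[2])
    print("shift",(R.T@(tgt-s["tool_pos"])).round(4),"yaw_stand",y.round(1),"turn",None if yaw is None else (-np.radians((yaw-y+90)%180-90)).round(3))
    print("tip in stand",(Ro.from_euler("z",-p[2]).apply(np.r_[s["tool_pos"]]-[p[0],p[1],.017])*1e3).round(1),"q",np.round(s["q"],2),"F",np.round(s["wrist_force"],1),"t",round(s["time"],2),"w",round(s["width"],2))
E
python3 - <<'E'
from h import *
from workcell import bot
d=pickle.load(open("c0.pkl","rb"));c=d["top"]
uv=(np.array([[92,190],[347,176],[333,370]])+.5)/5-.5+[140,175]
M=[[-24,122,47.5],[0,0,204],[-68,-9,133]]
f=least_squares(lambda p:(proj(c,S(p,M))-uv).ravel(),[.5,.05,0]);print(f.x.round(4),f.fun.round(2))
np.save("pose.npy",f.x)
a=proj(c,S(f.x,[[-22+54*np.cos(np.pi*2/3+t),54*np.sin(np.pi*2/3+t),145.5] for t in(0,.1,.2)]));print("stud pred",((a-[140,175])*5+2).round(0).tolist())
to(bot,[-24,125,100],90)
E
```

```text
[ 0.5051  0.103  -0.2787] [-0.25 -0.06  0.16  0.08  0.05 -0.03]
stud pred [[207.0, 280.0], [211.0, 293.0], [216.0, 306.0]]
shift [-0.423  -0.2991  0.1306] yaw_stand 88.4 turn -0.028
tip in stand [-438.4  436.1  230.1] q [ 1.23  0.26  1.61  0.    1.27 -0.04] F [ 0.4 -0.3  0.2] t 0.1 w 1.0
```

The stand fit is within 0.3 px, and the lever starts at about 0.16 rad. I'll move above the catch pad with the fingers shut.

>>> play_rows(
  steps=[-0.047, -0.033, 0, 0, -0.094, -0.066, 0, 0, -0.141, -0.1, 0, 0, -0.188, -0.133, 0, 0, -0.235, -0.166, 0, 0, -0.282, -0.2, 0.02, 0, -0.329, -0.233, 0.04, 0, -0.376, -0.266, 0.06, 0, -0.423, -0.299, 0.09, -0.028, -0.423, -0.299, 0.13, -0.028],
  jaw=255,
  grip_force=20,
)

```text
time: 1.35
tool_pos: [0.52, 0.2279, 0.1184]
tcp_rot: [0.443, 3.107, 0.001]
wrist_force: [-0.8, 0.4, -0.7]
width: 0.001
grip_force: 0.0
```

```bash
python3 - <<'E'
from h import *
from workcell import bot
to(bot,[-24,125,60],90)
for n in("scene","top"):
    c=bot.read_camera(n)["pixels"];o=c[100:250,130:330] if n=="scene" else c[140:290,110:310]
    cv=__import__("cv2");cv.imwrite(f"pics/{n}1.png",cv.resize(o,(800,600),interpolation=2))
E
```

```text
shift [0.004  0.0008 0.0414] yaw_stand 89.7 turn -0.005
tip in stand [-20.1 124.1 101.4] q [ 0.37  0.18  1.96 -0.    1.   -0.92] F [-0.8  0.4 -0.7] t 1.35 w 0.0
```

View pics/scene1.png

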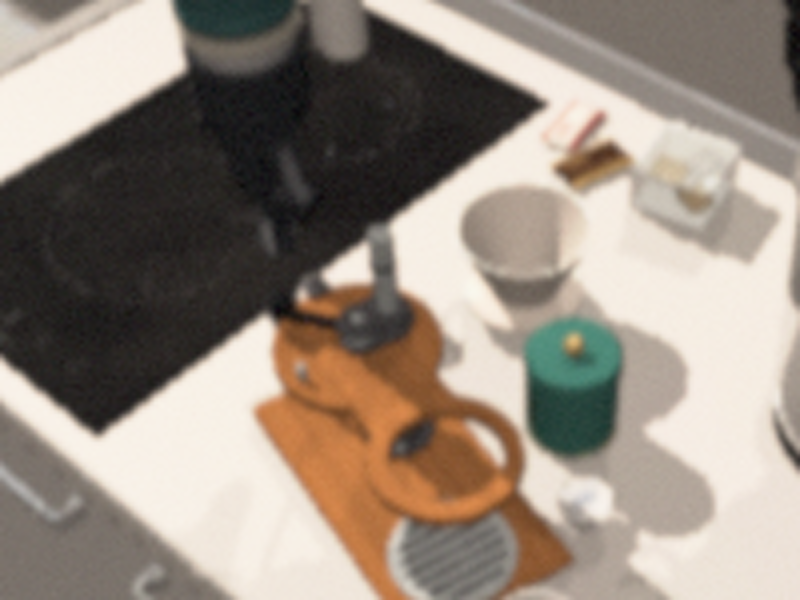

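The fingers hang above the catch area (crop about (270,230)), and the disc is hooked low. I'll descend to just above the pad.

>>> play_rows(
  steps=[0, 0, 0.02, 0, 0, 0, 0.035, 0, 0, 0, 0.045, 0, 0, 0, 0.047, 0, 0, 0, 0.047, 0, 0, 0, 0.047, 0],
)

```text
time: 2.2
tool_pos: [0.5173, 0.231, 0.072]
tcp_rot: [0.436, 3.11, 0.001]
wrist_force: [-0.4, -0.4, 0.6]
width: 0.001
grip_force: 0.0
```

```bash
python3 - <<'E'
from h import *
from workcell import bot
to(bot,[-24,125,31],90)
E
```

```text
shift [ 0.0005 -0.0014  0.024 ] yaw_stand 90.0 turn -0.0
tip in stand [-23.5 126.4  55. ] q [ 0.38  0.23  2.   -0.    0.91 -0.92] F [-0.4 -0.4  0.6] t 2.2 w 0.0
```

>>> play_rows(
  steps=[0, 0, 0.004, 0, 0, 0, 0.008, 0, 0, 0, 0.012, 0, 0, 0, 0.015, 0, 0, 0, 0.017, 0, 0, 0, 0.017, 0],
)

```text
time: 2.95
tool_pos: [0.5203, 0.2334, 0.06]
tcp_rot: [0.436, 3.105, 0.008]
wrist_force: [-4.7, 5.3, 24.6]
width: -0.004
grip_force: 7.7
```

```bash
python3 - <<'E'
from h import *
from workcell import bot
import cv2
to(bot,[-24,125,31],90)
o=[]
for n in("scene","top"):
    c=bot.read_camera(n)["pixels"];o.append(cv2.resize(c[130:230,170:270] if n=="scene" else c[170:270,140:240],(400,400),interpolation=2))
cv2.imwrite("pics/p2.png",np.hstack(o))
E
```

```text
shift [ 0.0028 -0.0046  0.012 ] yaw_stand 90.0 turn -0.0
tip in stand [-21.3 129.6  43. ] q [ 0.38  0.25  2.    0.    0.88 -0.92] F [-4.7  5.3 24.6] t 2.95 w -0.0
```

View pics/p2.png

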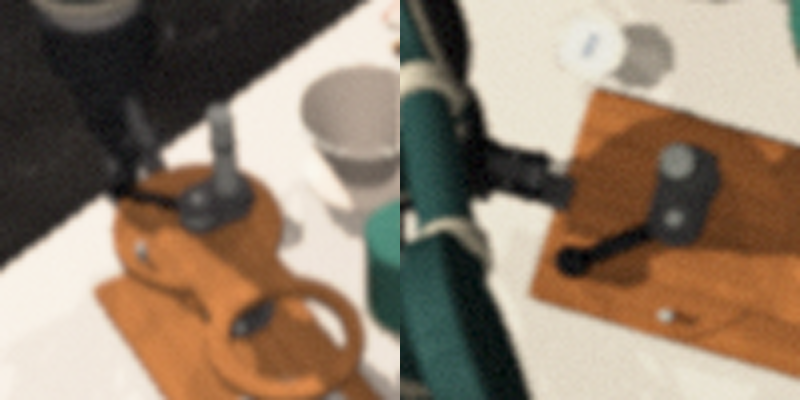

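The plate hasn't risen yet; the stop pin is still at about (205,192) in the scene view. I'll hold the pose a moment and check for change.

>>> play_rows(
  steps=[0, 0, 0, 0, 0, 0, 0, 0, 0, 0, 0, 0, 0, 0, 0, 0],
)

```text
time: 3.55
tool_pos: [0.5203, 0.2334, 0.06]
tcp_rot: [0.435, 3.105, 0.008]
wrist_force: [-4.4, 5.5, 26.6]
width: -0.002
grip_force: 7.6
```

```bash
cat >> h.py <<'E'
import cv2
def leg(bot):  # leg from the shift of the stop pin / ring in the top view
    c0=pickle.load(open("c0.pkl","rb"))["top"];c=bot.read_camera("top");p=np.load("pose.npy")
    def score(h):
        a=proj(c0,S(p,[[-68,-9,133]]))[0];b=proj(c0,S(p,[[-68,-9,132+h]]))[0]
        t=cv2.getRectSubPix(c0["pixels"],(11,11),tuple(map(float,a)));u=cv2.getRectSubPix(c["pixels"],(11,11),tuple(map(float,b)))
        return np.abs(t.astype(float)-u).mean()
    hs=np.arange(-4,64,1.);s=[score(h) for h in hs];print("leg mm",hs[np.argmin(s)],np.round(min(s),1),"others",np.round(s[::8],1))
E
python3 - <<'E'
from h import *
from workcell import bot
to(bot,[-24,125,31],90); leg(bot)
E
```

```text
shift [ 0.0028 -0.0046  0.0119] yaw_stand 90.0 turn 0.0
tip in stand [-21.3 129.6  43. ] q [ 0.38  0.25  2.    0.    0.88 -0.92] F [-4.4  5.5 26.6] t 3.55 w -0.0
leg mm -3.0 8.2 others [ 8.2  8.5  9.2 10.3 11.7 13.  14.4 15.6 16.7]
```

The hook is moved only slightly, by about 0.06 rad. The wide side of the gripper (its knuckles) probably blocks the hook's outward swing. I'll lift, turn a quarter so the narrow side faces the stand, and move outward a little.

>>> play_rows(
  steps=[0, 0, -0.025, 0, 0, 0.003, -0.045, 0.18, 0, 0.006, -0.045, 0.36, 0, 0.006, -0.045, 0.54, 0, 0.006, -0.045, 0.72, 0, 0.006, -0.045, 0.9, 0, 0.006, -0.045, 1.08, 0, 0.006, -0.045, 1.26, 0, 0.006, -0.045, 1.43, 0, 0.006, -0.045, 1.57],
)

```text
time: 4.85
tool_pos: [0.5183, 0.2363, 0.0989]
tcp_rot: [-2.512, -1.886, 0.001]
wrist_force: [-0.4, 0.3, -0.6]
width: 0.001
grip_force: 0.0
```

>>> play_rows(
  steps=[0, 0, 0.015, 0, 0, 0, 0.03, 0, 0, 0, 0.034, 0, 0, 0, 0.038, 0, 0, 0, 0.042, 0, 0, 0, 0.045, 0, 0, 0, 0.045, 0],
)

```text
time: 5.72
tool_pos: [0.5185, 0.2365, 0.0545]
tcp_rot: [2.508, 1.892, 0.0]
wrist_force: [-1.9, -1.3, 4.0]
width: 0.0
grip_force: 1.6
```

```bash
python3 - <<'E'
from h import *
from workcell import bot
to(bot,[-24,133,31],0); leg(bot)
E
```

```text
shift [ 0.001  -0.0002  0.0065] yaw_stand 0.0 turn 0.001
tip in stand [-23.8 132.   37.5] q [ 0.38  0.26  2.   -0.    0.88  0.66] F [-1.9 -1.3  4. ] t 5.72 w 0.0
leg mm 35.0 8.0 others [14.  12.7 11.1  9.7  8.7  8.   8.6  9.7 11.3]
```

The catch now gives way at about 4 N and the plate is rising. I'll press the rest of the way to the stop.

>>> play_rows(
  steps=[0, 0, 0.003, 0, 0, 0, 0.006, 0, 0, 0, 0.008, 0, 0, 0, 0.009, 0, 0, 0, 0.009, 0, 0, 0, 0.009, 0],
)

```text
time: 6.52
tool_pos: [0.5189, 0.2363, 0.0472]
tcp_rot: [2.507, 1.892, 0.0]
wrist_force: [-5.7, -3.9, 15.7]
width: 0.004
grip_force: 7.3
```

```bash
python3 - <<'E'
from h import *
from workcell import bot
to(bot,[-24,133,31],0); leg(bot)
E
```

```text
shift [ 0.001  -0.0006 -0.0008] yaw_stand 0.0 turn 0.001
tip in stand [-23.4 132.   30.2] q [ 0.38  0.27  2.   -0.    0.87  0.66] F [-5.7 -3.9 15.7] t 6.53 w 0.0
leg mm 52.0 8.2 others [15.3 14.9 13.8 12.6 11.8 10.2  9.   8.2  8.7]
```

>>> play_rows(
  steps=[0, 0, 0.001, 0, 0, 0, 0.002, 0, 0, 0, 0.002, 0, 0, 0, 0.002, 0],
)

```text
time: 7.08
tool_pos: [0.5191, 0.2363, 0.0468]
tcp_rot: [2.507, 1.892, 0.0]
wrist_force: [-9.4, -5.9, 27.0]
width: 0.001
grip_force: 12.2
```

```bash
python3 - <<'E'
from h import *
from workcell import bot
to(bot,[-24,133,31],0); leg(bot)
E
```

```text
shift [ 0.001  -0.0008 -0.0012] yaw_stand 0.1 turn 0.001
tip in stand [-23.2 132.   29.8] q [ 0.38  0.27  2.   -0.    0.87  0.66] F [-9.4 -5.9 27. ] t 7.08 w 0.0
leg mm 53.0 8.3 others [15.3 14.8 13.7 12.5 11.5 10.1  9.   8.3  8.8]
```

The catch is at its hard stop and the plate is up at about 55 mm. Next I'll lift clear and go over the disc beside the lever.

>>> play_rows(
  steps=[0, 0, -0.02, 0, 0, 0, -0.05, 0, 0, 0, -0.09, 0, 0, 0, -0.13, 0, 0, 0, -0.165, 0, 0, 0, -0.19, -0.16, 0, 0, -0.2, -0.32, 0, 0, -0.2, -0.48, 0, 0, -0.2, -0.64, 0, 0, -0.2, -0.68],
)

```text
time: 8.38
tool_pos: [0.5185, 0.2366, 0.2427]
tcp_rot: [-1.73, -2.622, -0.0]
wrist_force: [0.2, 0.3, -0.6]
width: 0.003
grip_force: 0.0
```

```bash
python3 - <<'E'
from h import *
from workcell import bot
to(bot,[-23,45.6,188],39); leg(bot)
E
```

```text
shift [-0.0677 -0.0539  0.0377] yaw_stand 39.1 turn 0.002
tip in stand [-23.9 132.1 225.7] q [ 0.38  0.07  1.84  0.    1.23 -0.02] F [ 0.2  0.3 -0.6] t 8.38 w 0.0
leg mm 56.0 3.6 others [13.2 12.4 11.2 10.   9.1  7.3  5.6  4.1  3.9]
```

>>> play_rows(
  steps=[-0.03, -0.024, 0, 0, -0.055, -0.044, 0, 0, -0.068, -0.054, 0, 0, -0.068, -0.054, 0.015, 0, -0.068, -0.054, 0.03, 0, -0.068, -0.054, 0.035, 0, -0.068, -0.054, 0.035, 0],
)

```text
time: 9.3
tool_pos: [0.4949, 0.1532, 0.2071]
tcp_rot: [-1.731, -2.62, 0.002]
wrist_force: [0.5, 0.3, -0.2]
width: 0.002
grip_force: 0.0
```

```bash
python3 - <<'E'
from h import *
from workcell import bot
to(bot,[-23,45.6,158],39)
o=[]
for n in("scene","top"):
    c=bot.read_camera(n)["pixels"];o.append(cv2.resize(c[110:210,170:270] if n=="scene" else c[180:280,140:240],(400,400),interpolation=2))
cv2.imwrite("pics/p3.png",np.hstack(o))
E
```

```text
shift [-0.0003  0.0007  0.0321] yaw_stand 39.0 turn 0.001
tip in stand [-23.7  45.4 190.1] q [ 0.25 -0.    1.98  0.    1.16 -0.15] F [ 0.5  0.3 -0.2] t 9.3 w 0.0
```

View pics/p3.png

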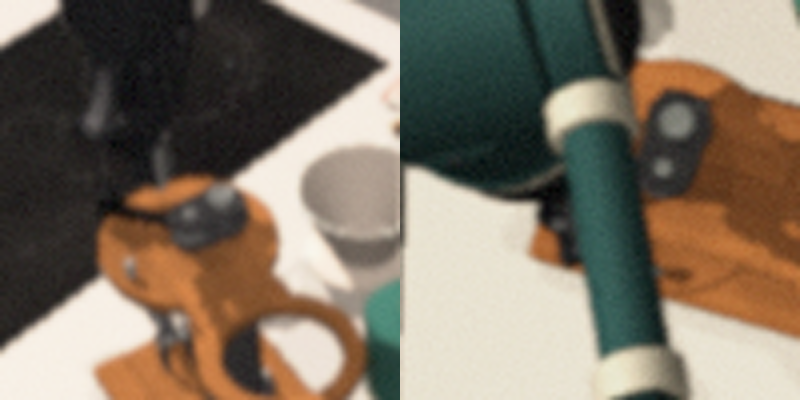

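The plate is up near the rod top, the lever (scene crop (140,212)) is still open, and the fingers stand behind it over the disc edge. I'll press down to the mark.

>>> play_rows(
  steps=[0, 0, 0.007, 0, 0, 0, 0.014, 0, 0, 0, 0.02, 0, 0, 0, 0.025, 0, 0, 0, 0.03, 0, 0, 0, 0.033, 0, 0, 0, 0.033, 0, 0, 0, 0.033, 0],
)

```text
time: 10.4
tool_pos: [0.4957, 0.1529, 0.176]
tcp_rot: [1.733, 2.62, 0.001]
wrist_force: [-1.4, -0.1, 5.0]
width: 0.003
grip_force: 2.5
```

```bash
python3 - <<'E'
from h import *
from workcell import bot
to(bot,[-23,45.6,158],39)
c=bot.read_camera("scene")
o=cv2.resize(c["pixels"][130:210,170:270],(800,640)[:2],interpolation=2)[:600]
p=np.load("pose.npy")
print(((proj(c,S(p,[[0,0,204],[0,0,178],[-8,0,178],[-68,-9,170],[-68,-9,172],[-24,-56,158]]))-[170,130])*8+3.5).round(0).tolist())
cv2.imwrite("pics/p4.png",o)
E
```

```text
shift [0.0003 0.     0.001 ] yaw_stand 39.0 turn -0.0
tip in stand [-22.8  45.4 159. ] q [ 0.25  0.03  2.01  0.    1.1  -0.15] F [-1.4 -0.1  5. ] t 10.4 w 0.0
[[445.0, 229.0], [451.0, 291.0], [428.0, 300.0], [272.0, 413.0], [271.0, 409.0], [478.0, 477.0]]
```

View pics/p4.png

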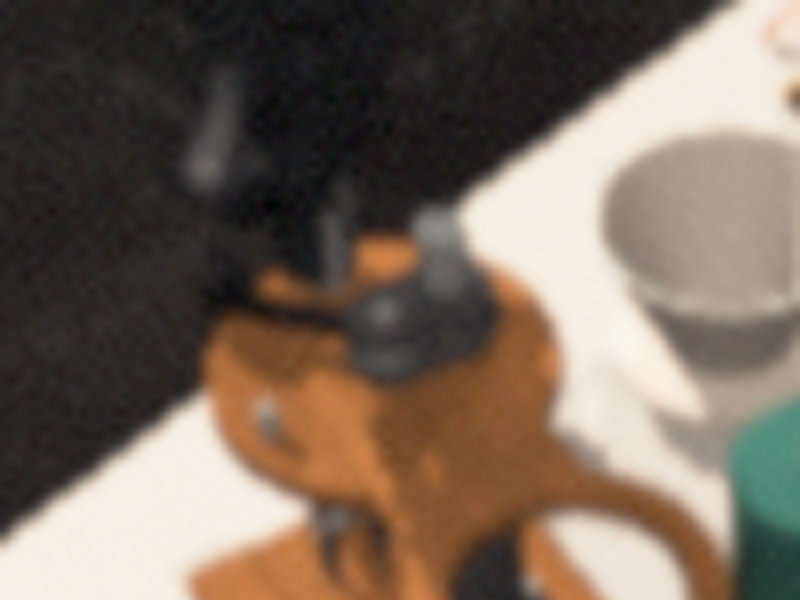

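The fingers press the plate at 5 N, with the stop pin at (265,405). I'll check the plate height from the images by plane alignment.

```bash
cat >> h.py <<'E'
def legs(bot):
    c0=pickle.load(open("c0.pkl","rb"))["scene"];c=bot.read_camera("scene");p=np.load("pose.npy")
    gx,gy=np.meshgrid(np.arange(-84,30,1.),np.arange(-175,-5,1.));P=lambda z:np.c_[gx.ravel(),gy.ravel(),np.full(gx.size,z)]
    def samp(c,z):
        u=proj(c,S(p,P(z))).astype(np.float32).reshape(*gx.shape,2);im=cv2.GaussianBlur(c["pixels"],(0,0),.7)
        a=cv2.cvtColor(cv2.remap(im,u[...,0],u[...,1],1),cv2.COLOR_BGR2HSV)[...,1].astype(float);return a
    r0=samp(c0,121);hs=np.arange(26,62,1.);r=[np.corrcoef(r0.ravel(),samp(c,120+h).ravel())[0,1] for h in hs]
    i=int(np.argmax(r));print("leg scene",hs[i],np.round(r[max(0,i-4):i+5],4))
E
python3 - <<'E'
from h import *
from workcell import bot
legs(bot);to(bot,[-23,45.6,158],39)
E
```

```text
leg scene 26.0 [0.6365 0.6348 0.633  0.6306 0.6282]
shift [0.0003 0.     0.001 ] yaw_stand 39.0 turn -0.0
tip in stand [-22.8  45.4 159. ] q [ 0.25  0.03  2.01  0.    1.1  -0.15] F [-2.7  0.5  5.4] t 10.5 w -0.0
```

```bash
python3 - <<'E'
from h import *
from workcell import bot
c0=pickle.load(open("c0.pkl","rb"))["scene"];p=np.load("pose.npy");c=bot.read_camera("scene")
up=lambda a:cv2.resize(a,None,fx=8,fy=8,interpolation=cv2.INTER_CUBIC)
for name,m in(("pin",[-68,-9,133]),("pinlow",[-72,-9,127]),("ringfront",[-65,-110,121]),("headright",[-25,-14,137]),("discfront",[-80,0,121])):
    a=np.round(proj(c0,S(p,m))[0]).astype(int);r=4
    T=up(c0["pixels"][a[1]-r:a[1]+r+1,a[0]-r:a[0]+r+1]);W=up(c["pixels"][a[1]-24:a[1]+8,a[0]-10:a[0]+9])
    R=cv2.matchTemplate(W,T,cv2.TM_CCOEFF_NORMED);_,v,_,l=cv2.minMaxLoc(R)
    d=np.array(l)/8-[10-r,24-r]
    pr=[(proj(c0,S(p,np.array(m)+[0,0,h]))-proj(c0,S(p,m)))[0].round(2).tolist() for h in(33,37,41)]
    print(name,d,round(v,3),pr)
E
```

```text
pin [ -1.875 -10.5  ] 0.983 [[-1.6, -9.06], [-1.8, -10.2], [-2.0, -11.34]]
pinlow [ -1.75  -10.625] 0.841 [[-1.62, -8.97], [-1.83, -10.09], [-2.03, -11.22]]
ringfront [ 3.875 -5.75 ] 0.606 [[-1.04, -8.69], [-1.17, -9.79], [-1.3, -10.88]]
headright [ -1.5   -11.125] 0.799 [[-1.13, -9.16], [-1.27, -10.31], [-1.41, -11.46]]
discfront [ -1.75  -10.375] 0.933 [[-1.73, -8.88], [-1.95, -9.99], [-2.17, -11.11]]
```

The pin match gives leg ≈ 39 mm, which agrees with the fingertip height of 159. I'll compute the sweep rows.

```bash
cat >> h.py <<'E'
def sweep(seq,r,o0):
    for o,t in seq:
        t=np.radians(t);print(round((r*np.cos(t)+o*np.sin(t)-r)/1e3,4),round((-r*np.sin(t)+o*np.cos(t)-o0)/1e3,4),-round(t,3))
E
python3 -c "
from h import *
sweep([(25,0),(22,0),(20,2),(19.5,6),(19.5,11),(19.5,16),(19.5,21),(19.5,21)],36,28)"
```

```text
0.0 -0.003 -0.0
0.0 -0.006 -0.0
0.0007 -0.0093 -0.035
0.0018 -0.0124 -0.105
0.0031 -0.0157 -0.192
0.004 -0.0192 -0.279
0.0046 -0.0227 -0.367
0.0046 -0.0227 -0.367
```

>>> play_rows(
  steps=[0, -0.003, 0.001, 0, 0, -0.006, 0.001, 0, 0.0007, -0.009, 0.001, -0.035, 0.0018, -0.0125, 0.001, -0.105, 0.003, -0.0157, 0.001, -0.19, 0.004, -0.019, 0.001, -0.28, 0.0046, -0.0227, 0.001, -0.367, 0.0046, -0.0227, 0.001, -0.367],
)

```text
time: 11.55
tool_pos: [0.4751, 0.1491, 0.1763]
tcp_rot: [1.224, 2.888, 0.007]
wrist_force: [3.5, 3.1, 5.4]
width: -0.003
grip_force: 3.8
```

```bash
python3 - <<'E'
from h import *
from workcell import bot
to(bot,[-23,45.6,158],60)
c=bot.read_camera("scene")
cv2.imwrite("pics/p5.png",cv2.resize(c["pixels"][130:205,170:270],(800,600),interpolation=2))
E
```

```text
shift [-0.0114  0.0175  0.0014] yaw_stand 60.0 turn 0.001
tip in stand [-41.6  36.1 159.3] q [ 0.25 -0.02  2.06  0.    1.1  -0.52] F [3.5 3.1 5.4] t 11.55 w -0.0
```

View pics/p5.png

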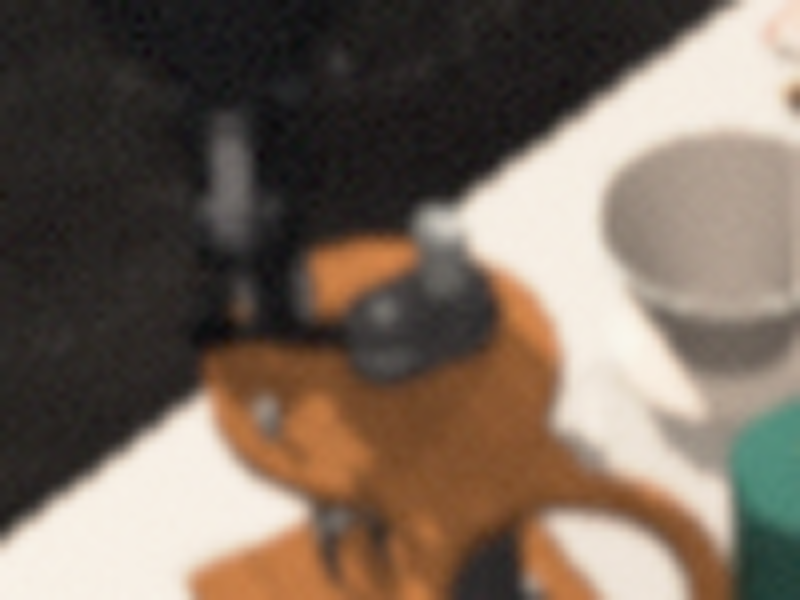

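The fingers (crop (250,310)) have the lever bar in front and it has swung. Continue the sweep.

```bash
python3 -c "
from h import *
sweep([(19.5,5),(19.5,10),(19.5,15),(19.5,20),(19.5,25),(19.5,29),(19,30),(18,30),(17,30)],36,19.5)"
```

```text
0.0016 -0.0032 -0.087
0.0028 -0.0065 -0.175
0.0038 -0.01 -0.262
0.0045 -0.0135 -0.349
0.0049 -0.017 -0.436
0.0049 -0.0199 -0.506
0.0047 -0.021 -0.524
0.0042 -0.0219 -0.524
0.0037 -0.0228 -0.524
```

>>> play_rows(
  steps=[0.0016, -0.0032, 0.0005, -0.087, 0.0028, -0.0065, 0.001, -0.175, 0.0038, -0.01, 0.001, -0.262, 0.0045, -0.0135, 0.001, -0.349, 0.005, -0.017, 0.001, -0.436, 0.005, -0.02, 0.001, -0.506, 0.0047, -0.021, 0.001, -0.524, 0.0047, -0.021, 0.001, -0.524],
)

```text
time: 12.6
tool_pos: [0.4574, 0.1394, 0.1762]
tcp_rot: [0.436, 3.104, 0.011]
wrist_force: [2.9, 7.2, 8.7]
width: -0.0
grip_force: 5.8
```

```bash
python3 - <<'E'
from h import *
from workcell import bot
to(bot,[-58,19.5,158],90)
c=bot.read_camera("scene")
cv2.imwrite("pics/p6.png",cv2.resize(c["pixels"][130:205,170:270],(800,600),interpolation=2))
E
```

```text
shift [ 0.002  -0.0024  0.0011] yaw_stand 90.0 turn -0.0
tip in stand [-56.   21.9 159.2] q [ 0.24 -0.06  2.1   0.    1.1  -1.05] F [2.9 7.2 8.7] t 12.6 w -0.0
```

View pics/p6.png

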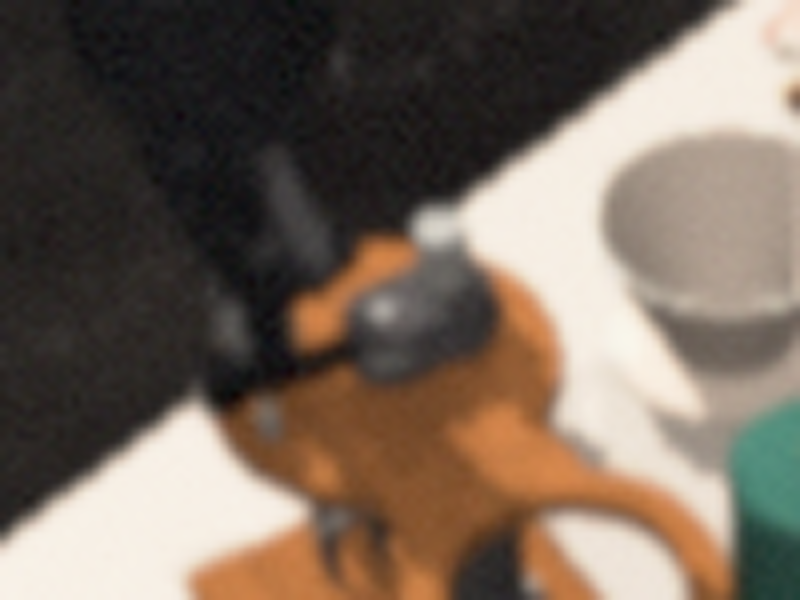

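The lever is close to the stop pin (265,415) but there may be a little to go. I'll push on towards the stop.

>>> play_rows(
  steps=[0, -0.0015, 0, 0, 0, -0.003, 0, 0, 0, -0.0045, 0, 0, 0, -0.0045, 0, 0],
)

```text
time: 13.15
tool_pos: [0.4558, 0.136, 0.1761]
tcp_rot: [0.437, 3.105, 0.014]
wrist_force: [1.7, 10.1, 8.5]
width: 0.004
grip_force: 8.1
```

```bash
python3 - <<'E'
from h import *
from workcell import bot
to(bot,[-58,19.5,158],90)
E
```

```text
shift [0.0015 0.0013 0.0011] yaw_stand 90.0 turn -0.001
tip in stand [-56.5  18.2 159.1] q [ 0.23 -0.06  2.1   0.01  1.1  -1.06] F [ 1.7 10.1  8.5] t 13.15 w 0.0
```

>>> play_rows(
  steps=[0, -0.0015, 0, 0, 0, -0.003, 0, 0, 0, -0.003, 0, 0],
)

```text
time: 13.52
tool_pos: [0.4556, 0.1353, 0.1763]
tcp_rot: [0.438, 3.104, 0.021]
wrist_force: [2.7, 18.7, 5.5]
width: 0.001
grip_force: 11.4
```

```bash
python3 - <<'E'
from h import *
from workcell import bot
to(bot,[-58,19.5,158],90)
E
```

```text
shift [0.0015 0.002  0.0013] yaw_stand 89.9 turn -0.001
tip in stand [-56.5  17.5 159.3] q [ 0.23 -0.07  2.1   0.01  1.09 -1.07] F [ 2.7 18.7  5.5] t 13.53 w 0.0
```

The lateral force jumps to 19 N with almost no travel, so the lever is at its stop. I'll ease the side push and press down a little more firmly.

>>> play_rows(
  steps=[0, 0.001, 0.0005, 0, 0, 0.002, 0.001, 0, 0, 0.002, 0.001, 0, 0, 0.002, 0.001, 0, 0, 0.002, 0.001, 0],
)

```text
time: 14.15
tool_pos: [0.4557, 0.1356, 0.1754]
tcp_rot: [0.437, 3.105, 0.015]
wrist_force: [1.2, 13.2, 8.8]
width: -0.002
grip_force: 11.9
```

```bash
python3 - <<'E'
from h import *
from workcell import bot
to(bot,[-58,19.5,158],90)
c0=pickle.load(open("c0.pkl","rb"))["scene"];p=np.load("pose.npy");c=bot.read_camera("scene")
up=lambda a:cv2.resize(a,None,fx=8,fy=8,interpolation=cv2.INTER_CUBIC)
m=[-68,-9,133];a=np.round(proj(c0,S(p,m))[0]).astype(int);r=4
T=up(c0["pixels"][a[1]-r:a[1]+r+1,a[0]-r:a[0]+r+1]);W=up(c["pixels"][a[1]-24:a[1]+8,a[0]-10:a[0]+9])
_,v,_,l=cv2.minMaxLoc(cv2.matchTemplate(W,T,5));print("pin",np.array(l)/8-[6,20],v)
cv2.imwrite("pics/p7.png",cv2.resize(c["pixels"][130:205,170:270],(800,600),interpolation=2))
E
```

```text
shift [0.0015 0.0018 0.0004] yaw_stand 90.0 turn -0.001
tip in stand [-56.5  17.7 158.4] q [ 0.23 -0.06  2.1   0.01  1.09 -1.06] F [ 1.2 13.2  8.8] t 14.15 w -0.0
pin [-1.625  2.5  ] 0.6482750177383423
```

View pics/p7.png

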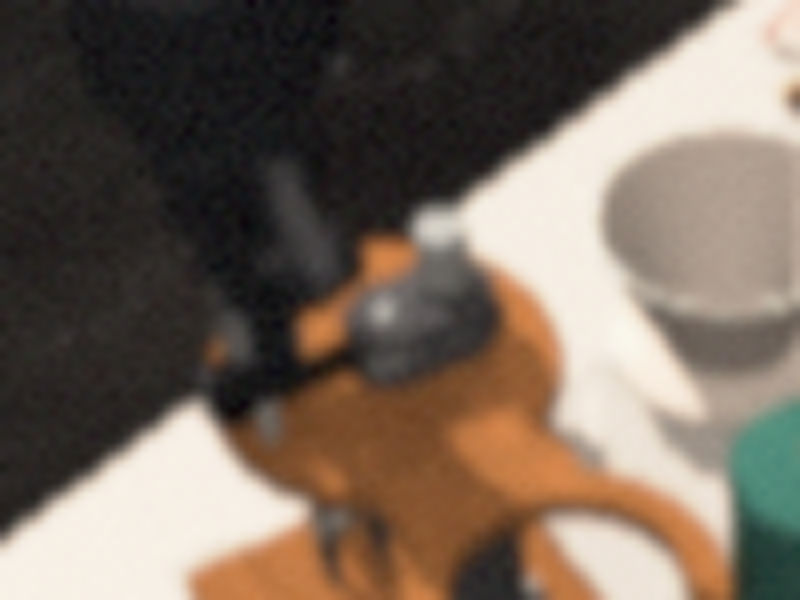

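The lever now lies against the stop pin (268,415). I'll take off more side load and check that the downward force stays.

>>> play_rows(
  steps=[0, 0.001, 0.0005, 0, 0, 0.002, 0.001, 0, 0, 0.002, 0.001, 0, 0, 0.002, 0.001, 0, 0, 0.002, 0.001, 0],
)

```text
time: 14.82
tool_pos: [0.4557, 0.1358, 0.174]
tcp_rot: [0.436, 3.106, 0.009]
wrist_force: [0.6, 7.0, 9.8]
width: -0.001
grip_force: 11.7
```

```bash
python3 - <<'E'
from h import *
from workcell import bot
to(bot,[-58,19.5,158],90)
E
```

```text
shift [ 0.0014  0.0015 -0.001 ] yaw_stand 90.0 turn -0.0
tip in stand [-56.6  18.  157. ] q [ 0.23 -0.06  2.1   0.    1.09 -1.06] F [0.6 7.  9.8] t 14.82 w -0.0
```

>>> play_rows(
  steps=[0, 0, 0, 0, 0, 0, 0, 0, 0, 0, 0, 0, 0, 0, 0, 0, 0, 0, 0, 0, 0, 0, 0, 0],
)

```text
time: 15.58
tool_pos: [0.4557, 0.1358, 0.1741]
tcp_rot: [0.436, 3.106, 0.009]
wrist_force: [0.6, 7.8, 9.7]
width: 0.004
grip_force: 11.7
```

```bash
python3 - <<'E'
from h import *
from workcell import bot
to(bot,[-58,19.5,158],90)
c0=pickle.load(open("c0.pkl","rb"))["scene"];p=np.load("pose.npy");c=bot.read_camera("scene")
up=lambda a:cv2.resize(a,None,fx=8,fy=8,interpolation=cv2.INTER_CUBIC)
for m in([-25,-14,137],[-50,-28,121],[-24,-54,121],[-60,-35,121]):
    a=np.round(proj(c0,S(p,m))[0]).astype(int);r=5
    T=up(c0["pixels"][a[1]-r:a[1]+r+1,a[0]-r:a[0]+r+1]);W=up(c["pixels"][a[1]-20:a[1]+2,a[0]-8:a[0]+6])
    _,v,_,l=cv2.minMaxLoc(cv2.matchTemplate(W,T,5));d=np.array(l)/8-[8-r,20-r]
    print(d,round(v,2),[(proj(c0,S(p,np.array(m)+[0,0,h]))-proj(c0,S(p,m)))[0,1].round(2) for h in(33,37,41)])
E
```

```text
shift [ 0.0015  0.0015 -0.0009] yaw_stand 90.0 turn -0.0
tip in stand [-56.5  18.  157.1] q [ 0.23 -0.06  2.1   0.    1.09 -1.06] F [0.6 7.8 9.7] t 15.57 w 0.0
[-1.125 -9.75 ] 0.87 [np.float64(-9.16), np.float64(-10.31), np.float64(-11.46)]
[ 0.   -7.75] 0.47 [np.float64(-8.87), np.float64(-9.98), np.float64(-11.1)]
[-3. -6.] 0.62 [np.float64(-8.87), np.float64(-9.98), np.float64(-11.09)]
[ 0.    -8.625] 0.54 [np.float64(-8.85), np.float64(-9.96), np.float64(-11.08)]
```

```bash
python3 - <<'E'
from h import *
from workcell import bot
c=bot.read_camera("scene");n=cv2.resize(c["pixels"][130:205,170:270],(800,600),interpolation=2)
g=lambda a:cv2.cvtColor(a,6)
for f in("p5","p6","p7"):
    o=g(cv2.imread(f"pics/{f}.png"));w=g(n)
    for nm,(x0,x1,y0,y1) in(("edgeR",(490,600,260,440)),("head",(350,490,300,385)),("ring",(540,720,460,560)),("fix",(610,790,130,290))):
        _,v,_,l=cv2.minMaxLoc(cv2.matchTemplate(w[y0-24:y1+24,x0-24:x1+24],o[y0:y1,x0:x1],5));print(f,nm,np.array(l)/8-3,round(v,3),end=" | ")
    print()
E
```

```text
p5 edgeR [0.25 0.25] 0.984 | p5 head [0.5   1.375] 0.79 | p5 ring [0.625 1.125] 0.966 | p5 fix [0. 0.] 0.997 | 
p6 edgeR [0.125 0.5  ] 0.997 | p6 head [0.    0.875] 0.986 | p6 ring [0.375 0.75 ] 0.993 | p6 fix [0. 0.] 0.997 | 
p7 edgeR [0.125 0.375] 0.998 | p7 head [0.  0.5] 0.991 | p7 ring [0.25  0.375] 0.996 | p7 fix [0. 0.] 0.998 |
```

The plate followed the fingertips down 2 mm, to about 37 mm. It is at rest under roughly 9 N, with the lever on its stop and the catch free. I'm handing in.

```bash
python3 -c "
from workcell import bot
print(bot.finish_job())"
```

```text
the job is handed in; nothing more can be done
None
```

I handed the job in at about 16 s. The catch was pressed to its stop and let go, the cam lever is closed against its pin, and the fingertips press down with roughly 9 N on the plate at about 37 mm, 1 mm below the mark; the hand-in returned no verdict.

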